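Fit a profile template and draw the gauge arm out to the mark

TASK

Stand the green-handled profile template fully home in the slot at the front of the gauge's telescoping arm and let go of it, with the arm still parked. Then squeeze the red lock button on the arm's grip to release it, and draw the arm out until its black needle stands over the white line of the yellow rider on the scale. The arm springs back if let go, so finish while still holding the grip there, button squeezed and template in its slot; leave the blue-handled template, the wooden blank and the glue bottle undisturbed.

Things in the scene. Friction and masses are not known exactly. Their poses are not given: they have to be found in the camera images.
- green_template_grip (a point): Centre of the green handle (44 x, 14 y, 18 z) of the template to fit: a loose upright plywood plate, 70 long (x), 6 thick (y), 75 tall with its handle, about 70 g; z up. Its flat bottom edge is 66 below this point. Starts standing in one of the rack's two slots. The two ends are alike: either way round is right.
- blue_template_grip (a point): Centre of the blue handle of a second template of the same size in the other slot of the same rack. Stays there.
- rack: Dark wooden rack block, fixed, 110 (x) x 120 (y) x 40 high, left or right of the gauge. Two slots along x, 60 apart in y, 28 deep, 8 wide; a handle centre in it stands 78 above the work surface. Origin under its centre.
- slot_mouth (a point): Centre of the slot's mouth in the cream block (100 x 36 x 36) at the arm's front, 66 above the work surface; moves with the arm. x: the way the arm comes out (towards the robot), z up. Slot 78 long (x), 8 wide (y), 28 deep; steel lips flare up at 45 degrees along it, 8 high, about 26 wide at the top. With a template fully home its handle centre is 38 above this point.
- squeeze_grip (a point): Where to take the arm's grip, 121 above the work surface, 95 behind (-x of) slot_mouth, same axes. Black block, 34 along x, its face at y = -17.5; a red button pad (30 along x, 36 high) stands off the other side, its face at y = +23.5, at +17.5 when fully in: squeeze along y. Its top is 20 above this point; 20 below it only a slimmer post. The arm slides only along x.
- needle (a point): Pointer line of the black needle on the arm, 3 wide along x, reaching out to the -y side, 38 above the work surface; same axes as slot_mouth; moves with the arm.
- mark (a point): White line (3 wide) across the top of the yellow rider (16 x 30 x 10) clamped immovably on the scale rail, 30 above the work surface, x the same way as the arm's x. The needle is on the mark when both have the same position along x; it passes 6 above the rider.
- slide_arm (a joint): How far the arm is drawn out, m: 0 parked, 0.15 fully out. A spring pulls it home with 2 N at 0 to 3.5 N at 0.15; friction 0.4 N. Locked at 0 unless the button is in. If let go when out, it runs back until the unpressed lock tooth stops it about 0.02 out; squeezing frees it again.
- lock_button (a joint): How far the red button is pressed in, m: 0 out, 0.006 fully in. Spring, 3 N to start and 8 N fully in; it frees the arm from 0.0045 on. Moves along the grip's -y.
- blank_center (a point): Centre of a loose turned wooden blank, upright cylinder 76 diameter x 75 high, on the opposite side of the gauge from the rack. Leave alone.
- glue_center (a point): Centre of a loose glue bottle, 54 diameter x 140 high, standing beside the back of the gauge. Leave alone.

How it is judged:
By the outcome, as a careful person would: the job done as asked, in the order asked, and still so for the second after the job is handed in, while the arm keeps its last pose, push and grip.
It also fails if it takes over 51 s, if anything falls off the work surface, if the arm or the gripper's body presses on something with over 40 N, if the wrist force passes 120 N, or if a joint passes its speed limit or range.

ROBOT

A 6-joint arm with a two-finger parallel gripper is mounted at the origin on the work surface. World frame = base frame: x ahead of the robot, y to its left, z up, the work surface at z = 0. Lengths are in m, angles in rad, forces in N, time in s.
With the tool pointing down it reaches from about 0.2 to 0.875 m from the base axis. Payload 3.4 kg.
Tool frame: the origin (TCP) lies at the centre of the arm's flange, where the gripper is bolted on; the fingertips stand 199 mm ahead of it and the grasp point (between the pads) lies 180 mm ahead of it; z points along the fingers, y is the line along which they close (so a half turn about z gives the same grasp; the last joint's range is limited). The gripper opens to 94 mm and grips with 3 to 60 N. Pads are 16 mm wide; open, the fingers measure 119 mm over their backs; the gripper's body (75 mm by 177 mm) begins 78 mm behind the grasp point.
Start: joints at [-1.353, 0.276, 1.505, -0, 1.361, -0.121], TCP at [0.191, -0.542, 0.405] pointing down, gripper open.
Joint ranges: [-2.89, 2.89], [-0.75, 2.08], [0.22, 2.7], [-1.18, 4.32], [0.11, 2.71], [-2.7, 2.7]. Speed limits (rad/s): [2.57, 2.57, 3.14, 3.14, 3.14, 3.14].

INTERFACE

Orientations are given as a rotation vector (axis times angle).
In Python, from bench import env gives the robot as it stands. Calls block until the motion is done:
- env.move_to(position, orientation): joint-space move of the TCP to a pose.
- env.servo_line(position, feed=0.15, frame=None, guard=None): straight line of the TCP; frame=None keeps the orientation; feed is the mean speed in m/s. With guard (N) it stops when the force on the tool has changed by that much, and returns True; else False.
- env.move_joints(angles): joint-space move.
- env.grip(opening, force=None): finger opening in m; force is the grip in N (None keeps the last); returns when the fingers have stopped.
- env.wait(seconds).
- env.ik(position, orientation): joint angles nearest the present ones, or None.
- env.capture(name): name is "scene" or "top"; returns a dict with "image" (480x640x3 uint8, red, green, blue), "z_map" (480x640 float32, m along the optical axis (not along the pixel's ray), 0 where there is no reading), "fx", "fy", "cx", "cy" (pixels), "k1" (the pictures are not rectified: a ray, as slopes to the right and down, at radius r is drawn at 1 + k1 r^2 times it, then the intrinsics apply), "position" and "rotation" of the camera in the world. Camera axes: x right, y up, looking along -z (the intrinsics and any distortion apply to the point x, -y, -z); pixel columns grow to the right and rows downward; lengths in m; the calibration is good to about 2 mm. A picture is of the moment at which its call begins.
A pose or a line that the arm cannot do raises env.MotionError and nothing moves.
- env.sign_off(): hands the job in; it is judged then, once.
Readings, each from a call of its own:
- env.current_t(): time.
- env.current_qpos(): joint angles.
- env.current_dq(): joint speeds.
- env.current_tau(): joint torques, N m.
- env.current_tcp_pos(): TCP position.
- env.current_tcp_rot(): TCP orientation.
- env.current_force(): force on the tool from outside, world axes, zero at the start.
- env.current_torque(): the same for the moment, N m.
- env.current_gripper_width(): finger opening in m.
- env.current_finger_force(): force on a finger pad.
Only numpy, scipy, OpenCV 4.12 (cv2) and the standard library are available. Lean on these libraries where they do the work, as an engineer would, in place of code of your own. Each camera call takes 0.05 s, during which the arm holds its last target. There are 200 camera calls.

## Working session

There is one attempt and no reset: what is moved stays moved. The work goes in short steps, each a Python script; the robot and the scene stay as the last script left them, time stands still between calls to the robot, and variables do not carry over. Pictures are saved under pics/ and viewed, at most 10 in all, crops included, and the job is handed in when it is done.

```bash
mkdir -p pics; cat > h.py <<'E'
import numpy as np, cv2
from bench import env
def shot(n,name):
    c=env.capture(n); cv2.imwrite(f'pics/{name}.png',c['image'][:,:,::-1]); np.savez(f'pics/{name}.npz',**c); return c
def ray(c,u,v):
    K=np.array([[c['fx'],0,c['cx']],[0,c['fy'],c['cy']],[0,0,1.]])
    p=cv2.undistortPoints(np.array([[[u,v]]],float),K,np.array([float(c['k1']),0,0,0]))[0,0]
    R=np.array(c['rotation']); R=R if R.shape==(3,3) else cv2.Rodrigues(R)[0]
    return np.array(c['position'],float),R@np.array([p[0],-p[1],-1.])
def atz(c,u,v,z):  # intersection with height z
    o,d=ray(c,u,v); return o+d*(z-o[2])/d[2]
def dep(c,u,v):
    o,d=ray(c,u,v); return o+d*float(np.median(c['z_map'][int(v)-1:int(v)+2,int(u)-1:int(u)+2]))
E
python3 - <<'E'
from h import *
for n in('scene','top'):
    c=shot(n,n); print({k:np.array(v).round(3).tolist() for k,v in c.items() if k not in('image','z_map')})
print(env.current_t())
E
```

```text
{'fx': 593.762, 'fy': 593.762, 'cx': 320.149, 'cy': 251.78, 'k1': -0.103, 'position': [1.136, -0.849, 0.876], 'rotation': [0.866, 0.255, 0.479]}
{'fx': 617.047, 'fy': 617.047, 'cx': 319.188, 'cy': 237.365, 'k1': -0.064, 'position': [0.454, -0.011, 1.182], 'rotation': [0.132, -0.124, -1.562]}
0.1
```

View pics/scene.png

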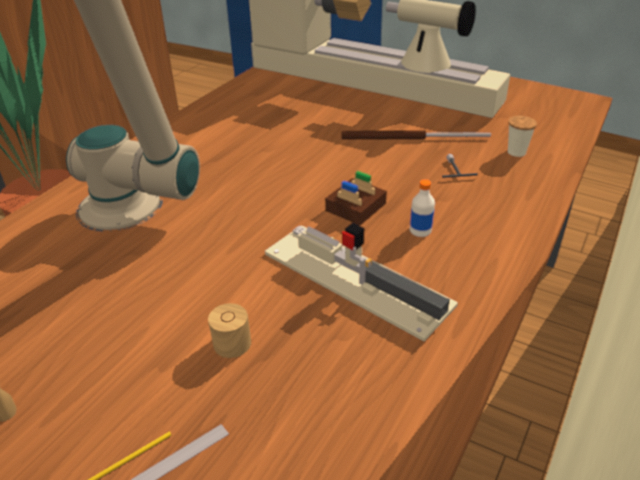

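View pics/top.png

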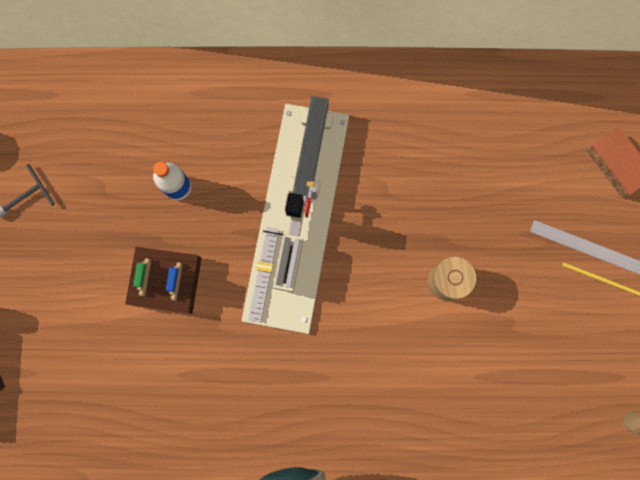

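The top view shows green handle ~(140,276), blue ~(174,281), slot ~(288,263), grip ~(294,204) with the red pad ~(308,206), needle ~(272,232) and rider ~(264,267). I'll enlarge the parts.

```bash
python3 - <<'E'
import cv2
i=cv2.imread('pics/top.png')
# crop A: u 240..330, v 180..300 x5 ; crop B: u 120..205 v 240..320 x7
a=cv2.resize(i[180:300,235:335],None,fx=5,fy=5,interpolation=cv2.INTER_CUBIC)
b=cv2.resize(i[245:315,122:207],None,fx=8,fy=8,interpolation=cv2.INTER_CUBIC)
def g(im,u0,v0,s):
    h,w=im.shape[:2]
    for k in range(0,w,10*s): cv2.putText(im,str(u0+k//s),(k,8),0,.3,(255,255,255),1); cv2.line(im,(k,10),(k,16),(255,255,255),1)
    for k in range(0,h,10*s): cv2.putText(im,str(v0+k//s),(0,k+4),0,.3,(255,255,255),1); cv2.line(im,(20,k),(26,k),(255,255,255),1)
g(a,235,180,5);g(b,122,245,8)
cv2.imwrite('pics/a.png',a);cv2.imwrite('pics/b.png',b)
E
```

```text
(no output)
```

View pics/a.png

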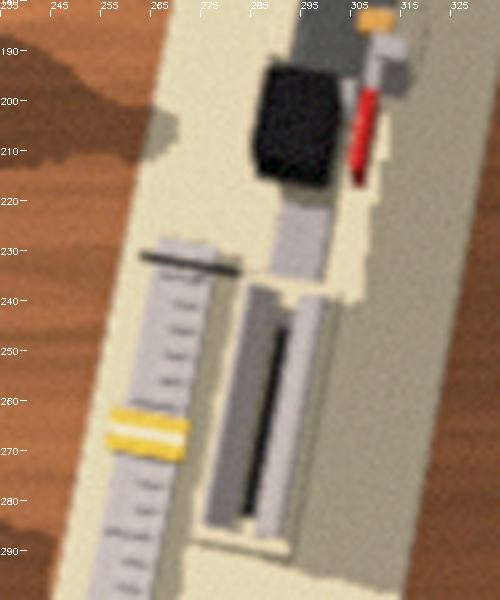

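View pics/b.png

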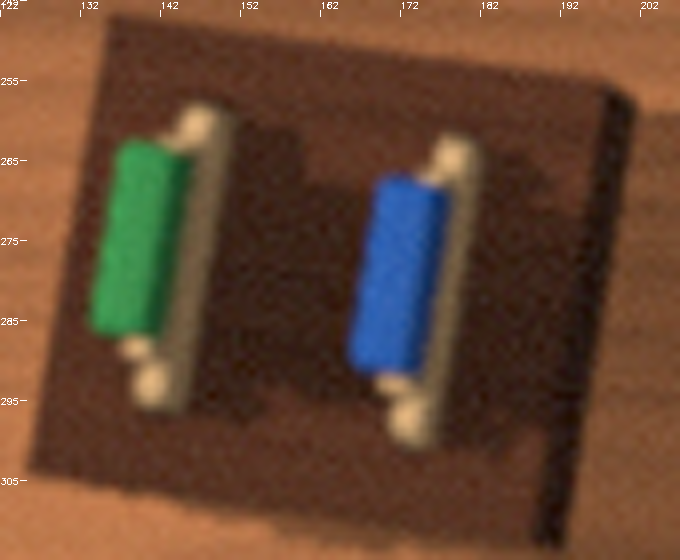

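Crop a: lips' outline spans (250,283),(325,297),(283,537),(205,523) in crop pixels; needle (140,256)-(240,271); white line (108,430)-(187,438); grip top about (272,65)-(328,188). Crop b: green top face centre about (137,239), ends of the plate knobs (200,125)/(152,383).

```bash
python3 - <<'E'
from h import *
c=dict(np.load('pics/top.npz'))
A=lambda x,y,z: atz(c,235+(x+.5)/5-.5,180+(y+.5)/5-.5,z)
B=lambda x,y,z: atz(c,122+(x+.5)/8-.5,245+(y+.5)/8-.5,z)
P=lambda n,*a: print(n,*[np.array(q).round(4).tolist() for q in a])
L=[A(*p,.074) for p in[(250,283),(325,297),(283,537),(205,523)]]
m=np.mean(L,0);P('lips',*L);P('mouth',m)
ax=(L[2]+L[3]-L[0]-L[1])[:2];P('len',[np.linalg.norm(ax)/2, np.degrees(np.arctan2(ax[1],ax[0]))], np.linalg.norm(L[0]-L[1]))
s=[A(290,325,.066),A(248,517,.066)];d=s[1]-s[0];P('slit',*s,np.degrees(np.arctan2(d[1],d[0])))
n=[A(140,256,.038),A(240,271,.038)];P('needle',*n)
w=[A(108,430,.03),A(187,438,.03)];P('mark',*w)
for q in (n,w):
  d=q[0]-q[1];P('ydir+90',np.degrees(np.arctan2(d[1],d[0])))
g=[A(*p,.141) for p in[(272,65),(340,75),(328,188),(255,180)]];P('gripTop',*g,np.mean(g,0))
r=[A(375,90,.135),A(358,183,.135)];P('red',*r)
G=[B(*p,.087) for p in[(122,140),(180,150),(157,335),(95,330)]];P('green',*G,np.mean(G,0))
H=[B(*p,.087) for p in[(380,175),(440,185),(418,372),(354,368)]];P('blue',*H,np.mean(H,0))
for k in((105,15),(605,75),(550,545),(30,470)):
  P('rack',B(*k,.04))
P('dep', dep(c,138,275),dep(c,293,203),dep(c,271,260))
# green by depth
z=c['z_map'];
im=cv2.cvtColor(c['image'],cv2.COLOR_RGB2HSV)
for nm,lo,hi in(('g',(45,100,70),(80,255,255)),('b',(100,120,90),(120,255,255))):
  M=cv2.inRange(im,lo,hi);M[:, :125]=0;M[:,210:]=0;M[:245]=0;M[320:]=0
  v,u=np.nonzero(M);P(nm,[len(u),u.mean(),v.mean()],cv2.minAreaRect(np.c_[u,v].astype(np.float32))[2])
print(env.current_tcp_rot(),env.current_tcp_pos())
E
```

```text
lips [0.6389, 0.0582, 0.074] [0.6338, 0.0308, 0.074] [0.5463, 0.045, 0.074] [0.5512, 0.0732, 0.074]
mouth [0.5926, 0.0518, 0.074]
len [0.0888, 170.5597] 0.0278
slit [0.6247, 0.0438, 0.066] [0.5542, 0.0582, 0.066] 168.4836
needle [0.655, 0.1021, 0.038] [0.6494, 0.0643, 0.038]
mark [0.5899, 0.1136, 0.03] [0.587, 0.0838, 0.03]
ydir+90 81.6415
ydir+90 84.5207
gripTop [0.7043, 0.0476, 0.141] [0.7008, 0.024, 0.141] [0.661, 0.0277, 0.141] [0.6637, 0.0529, 0.141] [0.6824, 0.038, 0.141]
red [0.697, 0.0119, 0.135] [0.664, 0.0175, 0.135]
green [0.5882, 0.3231, 0.087] [0.5861, 0.3098, 0.087] [0.5444, 0.3129, 0.087] [0.5454, 0.327, 0.087] [0.566, 0.3182, 0.087]
blue [0.5807, 0.2642, 0.087] [0.5785, 0.2505, 0.087] [0.5366, 0.2537, 0.087] [0.5374, 0.2681, 0.087] [0.5583, 0.2591, 0.087]
rack [0.6236, 0.3431, 0.04]
rack [0.61, 0.2239, 0.04]
rack [0.5004, 0.2327, 0.04]
rack [0.5166, 0.3552, 0.04]
dep [0.5648, 0.3196, 0.0874] [0.6864, 0.0405, 0.1386] [0.6019, 0.0867, 0.0202]
g [215.0, 138.8419, 274.8326] 9.4623
b [194.0, 170.9742, 279.1289] 8.7462
[-3.09503766e+00 -5.29357021e-01  1.24200019e-04] [ 0.19106078 -0.54213076  0.40392868]
```

```bash
cat >> h.py <<'E'
def down(deg): # tool down, tool x at heading deg
    a=np.radians(deg/2); return np.array([np.pi*np.cos(a),np.pi*np.sin(a),0.])
def st(*l): print(*l,'t',round(env.current_t(),2),'tcp',np.round(env.current_tcp_pos(),4),'F',np.round(env.current_force(),2),'w',round(env.current_gripper_width(),4),'ff',np.round(env.current_finger_force(),1))
E
python3 - <<'E'
from h import *
for h in(-6.5,173.5): print(h,env.ik([.566,.3182,.3],down(h)))
for h in(-9.5,170.5): print(h,env.ik([.5926,.0518,.3],down(h)),env.ik([.62,.048,.301],down(h)))
g=[.566,.3182]; o=down(-6.5)
env.grip(.045,25)
env.move_to([*g,.36],o); st('above')
print(env.servo_line([*g,.262],feed=.12,guard=8)); st('down')
env.grip(.0,25); st('grip'); print(env.current_torque())
shot('scene','s2')
i=cv2.imread('pics/s2.png')[130:290,260:460]; cv2.imwrite('pics/s2c.png',cv2.resize(i,None,fx=3.5,fy=3.5,interpolation=cv2.INTER_CUBIC))
E
```

```text
-6.5 [ 4.05067790e-01  4.54504073e-01  1.49399132e+00 -4.44089210e-16
  1.19309726e+00  2.08931052e+00]
173.5 [ 4.05067790e-01  4.54504073e-01  1.49399132e+00 -4.44089210e-16
  1.19309726e+00 -1.05228214e+00]
-9.5 [-0.02974267  0.37951301  1.62159928  0.          1.14048037  1.70685993] [-0.03456927  0.41572459  1.55813074  0.          1.16773732  1.70203334]
170.5 [-2.97426741e-02  3.79513010e-01  1.62159928e+00 -4.44089210e-16
  1.14048037e+00 -1.43473272e+00] [-3.45692687e-02  4.15724589e-01  1.55813074e+00 -4.44089210e-16
  1.16773732e+00 -1.43955932e+00]
above t 4.28 tcp [0.5664 0.3175 0.36  ] F [-0.62  0.48  0.24] w 0.045 ff 0.0
False
down t 5.24 tcp [0.5664 0.3183 0.2628] F [0.87 0.42 0.04] w 0.0451 ff 0.0
grip t 5.83 tcp [0.5661 0.3183 0.2623] F [-0.09  0.11  0.68] w 0.0141 ff 25.0
[ 0.08967185  0.00654861 -0.00770127]
```

View pics/s2c.png

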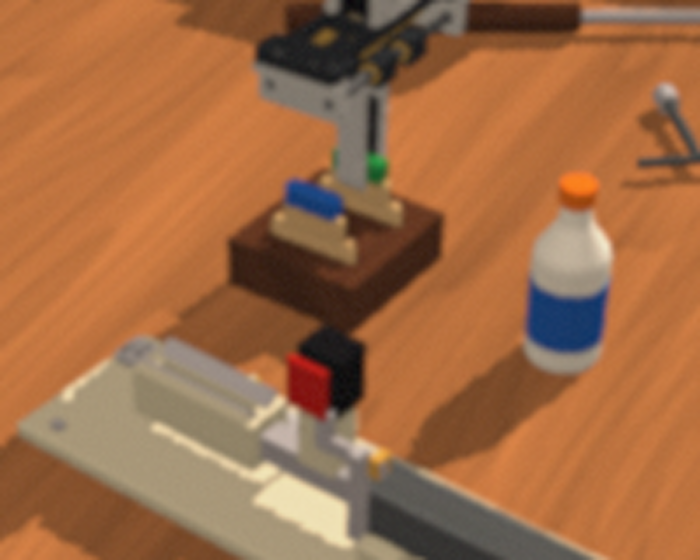

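The view shows the pads closed on the green handle (350,160), with blue and the gauge untouched. Now lift, carry and insert under a guard.

```bash
python3 - <<'E'
from h import *
o=down(-9.5); m=np.array([.592,.0515])
p=env.current_tcp_pos()
env.servo_line([p[0],p[1],.39],feed=.15); st('lift')
env.move_to([*m,.39],o); st('over')
env.servo_line([*m,.335],feed=.1); env.wait(.2); st('near')
print(env.servo_line([*m,.2875],feed=.03,guard=6)); st('in'); print(np.round(env.current_torque(),3))
shot('scene','s3')
i=cv2.imread('pics/s3.png')[180:320,240:440]; cv2.imwrite('pics/s3c.png',cv2.resize(i,None,fx=4,fy=4,interpolation=cv2.INTER_CUBIC))
E
```

```text
lift t 6.88 tcp [0.5658 0.3181 0.3888] F [ 0.34  0.36 -0.45] w 0.0137 ff 25.0
over t 7.92 tcp [0.5921 0.0523 0.3898] F [ 0.15 -0.44 -1.  ] w 0.0139 ff 25.0
near t 8.82 tcp [0.5923 0.0515 0.3358] F [ 0.22  0.06 -1.34] w 0.0138 ff 25.0
False
in t 10.55 tcp [0.5919 0.0515 0.2882] F [-2.95  0.53  5.97] w 0.0141 ff 25.0
[0.049 0.441 0.012]
```

View pics/s3c.png

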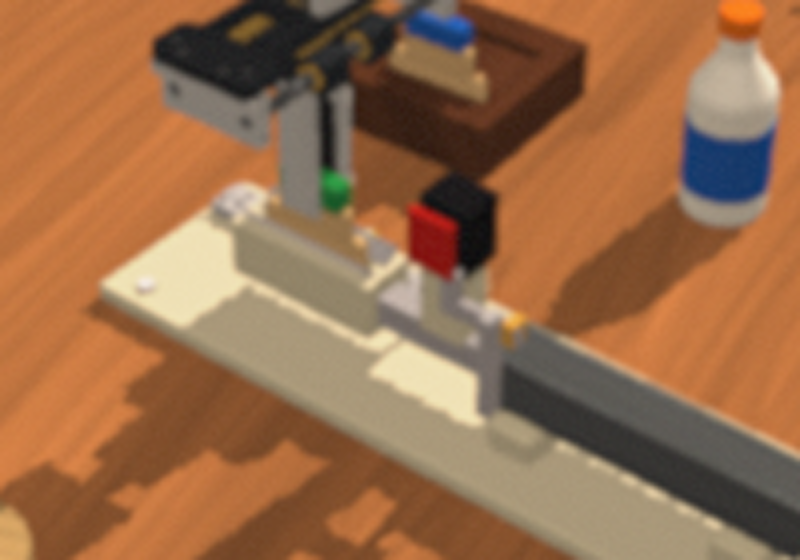

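The template is in the slot (handle at (335,190) just over the lips), and its height matches home. Next: release, back off, check from above.

```bash
python3 - <<'E'
from h import *
env.grip(.045); st('open')
p=env.current_tcp_pos(); env.servo_line([p[0],p[1],.40],feed=.2)
env.move_to([.45,-.15,.42],down(-9.5)); st('away')
c=shot('top','t4'); s=shot('scene','s4')
a=cv2.resize(c['image'][180:300,235:335,::-1],None,fx=5,fy=5,interpolation=cv2.INTER_CUBIC)
b=cv2.resize(s['image'][200:300,260:360,::-1],None,fx=3,fy=6,interpolation=cv2.INTER_CUBIC)
b=cv2.resize(s['image'][215:295,290:350,::-1],(300,400),interpolation=cv2.INTER_CUBIC)
b=cv2.copyMakeBorder(b,0,200,0,0,cv2.BORDER_CONSTANT)
cv2.imwrite('pics/t4c.png',np.hstack([a,b]))
o,d=ray(c,0,0)
# handle top height / centre from depth
im=cv2.cvtColor(c['image'],cv2.COLOR_RGB2HSV);M=cv2.inRange(im,(45,90,60),(80,255,255));M[:,:230]=0;M[:,340:]=0
v,u=np.nonzero(M);P=np.array([dep(c,x,y) for x,y in zip(u,v)]);print(len(u),np.percentile(P[:,2],[10,50,75,90]),P[P[:,2]>.1].mean(0))
E
```

```text
open t 11.27 tcp [0.592  0.0515 0.2874] F [ 0.55 -0.52  0.37] w 0.0453 ff 0.0
away t 12.96 tcp [ 0.4505 -0.1497  0.4195] F [ 0.15  0.29 -0.15] w 0.0451 ff 0.0
187 [0.11045974 0.11223037 0.11283382 0.11350603] [0.59079903 0.05228232 0.11209968]
```

View pics/t4c.png

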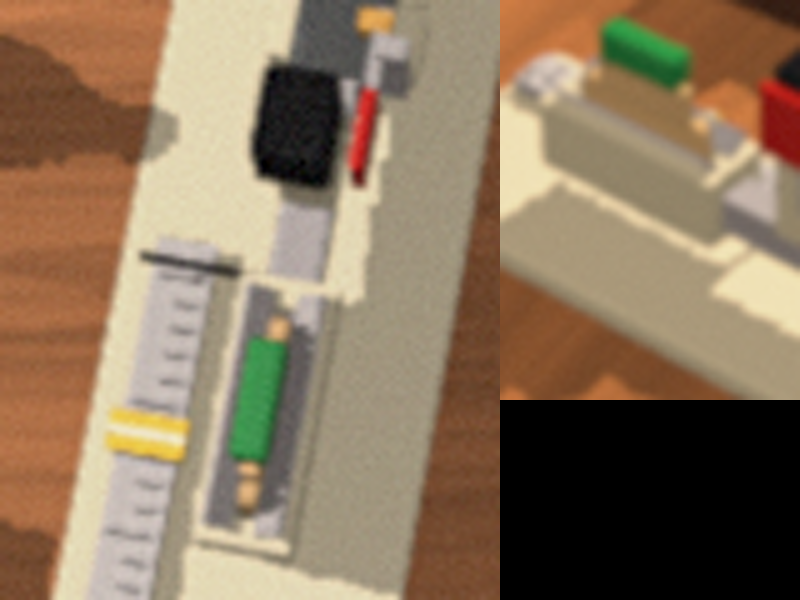

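Template stands level, handle top at 0.112 (expected 0.113), home. Refine the gauge axis and needle–mark distance from this same picture, by code.

```bash
python3 - <<'E'
from h import *
c=dict(np.load('pics/t4.npz')); im=c['image'].astype(float)
for a,b in(((242,322),(285,104)),((311,333),(349,116))):
  p,q=atz(c,*a,.01),atz(c,*b,.01);d=p-q;print(np.degrees(np.arctan2(d[1],d[0])))
# axis from base plate edges: cream (bright) vs wood by saturation, on rows
hsv=cv2.cvtColor(c['image'],cv2.COLOR_RGB2HSV).astype(float)
pts=[]
for v in range(215,315,3):
  r=hsv[v,235:285,1]; k=np.nonzero((r[:-1]>100)&(r[1:]<=100))[0]
  if len(k): u=235+k[0]+(r[k[0]]-100)/(r[k[0]]-r[k[0]+1]); pts.append(atz(c,u,v,.012)[:2])
l=cv2.fitLine(np.array(pts,np.float32),cv2.DIST_HUBER,0,.01,.01).ravel();print('left edge',len(pts),l,np.degrees(np.arctan2(l[1],l[0])))
g=im.mean(2)
N=[];W=[]
for u in range(265,281):
  s=np.clip(np.median(g[224:242,u])-g[226:240,u]-25,0,None)
  N.append(atz(c,u,(s*np.arange(226,240)).sum()/max(s.sum(),1),.038)[:2])
for u in range(258,271):
  s=np.clip(im[260:273,u,2]-110,0,None)
  # blue channel peak
  k=260+np.argmax(im[260:273,u,2]*((im[260:273,u,0]>180))); y=np.arange(k-2,k+3); s=im[y,u,2]-im[y,u,2].min()
  W.append(atz(c,u,(s*y).sum()/s.sum(),.030)[:2])
for t in(170,171,172):
  x=np.array([np.cos(np.radians(t)),np.sin(np.radians(t))])
  print(t,'needle',np.round(np.array(N)@x*1e3,1),'mark',np.round(np.array(W)@x*1e3,1), (np.median(np.array(W)@x)-np.median(np.array(N)@x))*1e3)
E
```

```text
170.20228583198178
170.38887496593148
left edge 34 [ 0.9847897  -0.17375053  0.5944725   0.12390555] -10.005955
170 needle [-627.4 -627.4 -627.3 -626.8 -627.1 -627.  -627.1 -627.1 -626.5 -626.1
 -626.6 -627.1 -627.3 -627.5 -627.6 -627.6] mark [-562.5 -549.3 -562.5 -562.6 -562.6 -562.5 -562.5 -562.7 -562.7 -562.7
 -562.5 -562.4 -562.4] 64.62925112375673
171 needle [-630.9 -631.  -630.8 -630.3 -630.6 -630.4 -630.5 -630.5 -629.8 -629.3
 -629.8 -630.3 -630.4 -630.6 -630.7 -630.6] mark [-566.1 -552.8 -566.1 -566.1 -566.  -565.9 -565.9 -566.  -566.  -566.
 -565.7 -565.6 -565.6] 64.49989398914491
172 needle [-634.3 -634.3 -634.1 -633.6 -633.8 -633.6 -633.6 -633.6 -632.9 -632.4
 -632.8 -633.3 -633.4 -633.5 -633.6 -633.5] mark [-569.5 -556.1 -569.4 -569.5 -569.3 -569.2 -569.1 -569.2 -569.2 -569.1
 -568.8 -568.7 -568.6] 64.42512221379504
```

```bash
python3 - <<'E'
from h import *
o=down(-9.8); g=np.array([.6856,.036])
env.grip(.07)
env.move_to([*g,.40],o)
print(env.servo_line([*g,.303],feed=.1,guard=8)); st('down')
env.grip(.0,25); env.wait(.2); st('grip'); print(np.round(env.current_torque(),2))
E
```

```text
False
down t 15.92 tcp [0.6859 0.036  0.3038] F [ 0.01 -0.86  0.38] w 0.0704 ff 0.0
grip t 16.77 tcp [0.6857 0.0364 0.3033] F [0.56 1.99 2.05] w 0.034 ff 25.0
[-0.28  0.07 -0.05]
```

Width 34 mm: button fully in, small side load. Draw.

```bash
cat > meas.py <<'E'
from h import *
def meas(name):
    c=shot('top',name)
    cv2.imwrite(f'pics/{name}c.png',cv2.resize(c['image'][200:300,235:335,::-1],None,fx=6,fy=6,interpolation=cv2.INTER_CUBIC)); return c
E
python3 - <<'E'
from meas import *
p=env.current_tcp_pos(); np.save('p0.npy',p)
x=np.array([np.cos(np.radians(170.2)),np.sin(np.radians(170.2)),0])
env.servo_line(p+x*.0646,feed=.05); env.wait(.3); st('out'); 
q=np.array(env.current_tcp_pos())-p; print(q@x, q)
meas('t5')
E
```

```text
out t 18.51 tcp [0.6221 0.0476 0.3033] F [3.43 4.78 1.09] w 0.0341 ff 25.0
0.06456690714283374 [-6.35920198e-02  1.11793322e-02 -5.21899347e-06]
```

View pics/t5c.png

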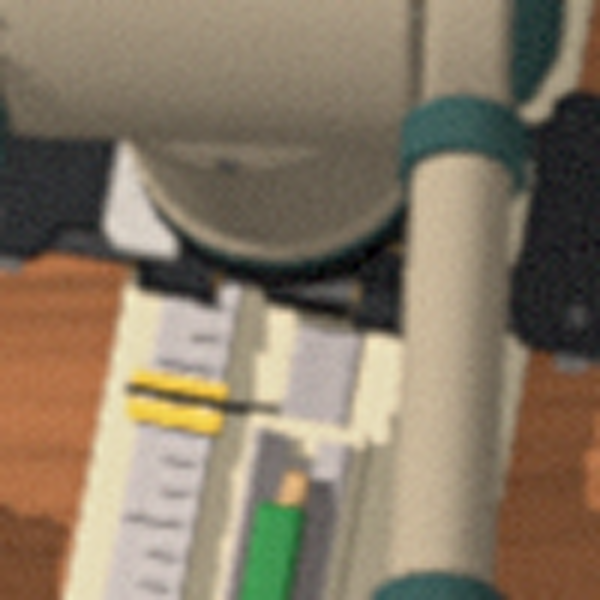

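The needle lies across the rider (from (130,388) to (278,410) in the crop), the white line mostly hidden beneath it; compute the residual with the height correction.

```bash
cat > res.py <<'E'
from h import *
import sys
c=dict(np.load(f'pics/{sys.argv[1]}.npz')); c0=dict(np.load('pics/t4.npz'))
x=np.array([np.cos(np.radians(170.2)),np.sin(np.radians(170.2))])
def needle(c,us,v0,slope,n=4,dark=True,z=.038,ch=None):
  g=c['image'].astype(float); g=g.mean(2) if ch is None else g[:,:,ch]; R=[]
  for u in us:
    k=int(round(v0+slope*(u-us[0]))); y=np.arange(k-n,k+n+1); s=g[y,u]
    s=(s.max()-s if dark else s-s.min()); s=np.where(s>.5*s.max(),s-.5*s.max(),0)
    R.append(1e3*atz(c,u,(s*y).sum()/s.sum(),z)[:2]@x)
  return np.array(R)
N=needle(c,range(259,280),265,.15,3)
N0=needle(c0,range(265,281),231.5,.15,3)
W=needle(c0,range(259,271),266,.1,2,False,.03,2)
for n,a in(('now',N),('parked',N0),('mark',W)): print(n,np.round(a,1),np.median(a))
print('travel',np.median(N)-np.median(N0),'to go',np.median(W)-np.median(N))
E
python3 res.py t5
```

```text
now [-564.2 -564.1 -563.6 -563.5 -563.6 -563.7 -563.8 -563.4 -563.6 -563.7
 -563.9 -563.8 -563.4 -563.  -563.2 -563.5 -563.8 -564.5 -564.6 -564.8
 -564.8] -563.72664050148
parked [-627.9 -628.1 -628.2 -628.4 -628.4 -627.9 -628.  -628.1 -628.3 -627.7
 -627.8 -627.7 -627.9 -628.1 -628.3 -628.5] -628.1180205784326
mark [-563.1 -563.2 -563.3 -563.3 -563.2 -563.  -563.2 -563.3 -563.4 -563.1
 -562.9 -563. ] -563.2027595818247
travel 64.3913800769526 to go 0.523880919655312
```

```bash
python3 - <<'E'
from meas import *
p=np.load('p0.npy')
x=np.array([np.cos(np.radians(170.2)),np.sin(np.radians(170.2)),0])
env.servo_line(p+x*.0651,feed=.01); env.wait(.4); st('out'); print((np.array(env.current_tcp_pos())-p)@x)
meas('t6')
E
python3 res.py t6|tail -1
```

```text
out t 19.21 tcp [0.6218 0.0476 0.3033] F [4.01 3.23 0.45] w 0.034 ff 25.0
0.06489521678884341
travel 64.7373198371638 to go 0.17794115944411715
```

View pics/t6c.png

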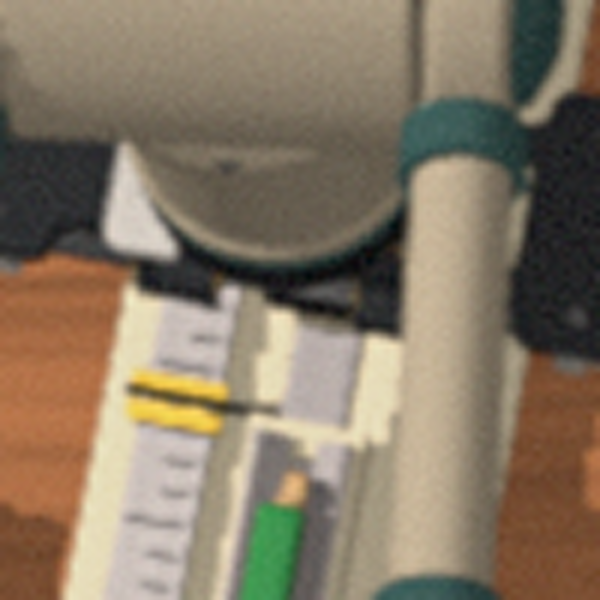

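The needle is over the white line (about 0.2 mm left), the template is still in its slot and the grip is held. Handing in.

```bash
python3 -c "
from h import *
print(env.sign_off())"
```

```text
the job is handed in; nothing more can be done
None
```

I fitted the green template fully home while the arm was parked and let go of it. I then squeezed the button and drew the arm out about 65 mm, with the needle measured about 0.2 mm short of the white line. I handed the job in at about 19 s, still holding the grip; no verdict came back.

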